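Show a gem on a ratcheted sorting carousel, then step it back

ROBOT

A 6-joint arm with a two-finger parallel gripper is mounted at the origin on the work surface. World frame = base frame: x ahead of the robot, y to its left, z up, the work surface at z = 0. Lengths are in m, angles in rad, forces in N, time in s.
With the tool pointing down it reaches from about 0.375 to 0.975 m from the base axis. Payload 3.8 kg.
Tool frame: the origin (TCP) lies at the very end of the fingers, on their centre line; the grasp point (between the pads) lies bot.grasp_offset behind it (bot.grasp_offset is the distance from the TCP to the grasp point, in m); y points along the fingers, x is the direction in which the jaws open and shut, and the axes are right-handed (so a half turn about y gives the same grasp; the last joint's range is limited). The gripper opens to 85 mm and grips with 20 to 120 N. Pads are 22 mm wide; open, the fingers measure 114 mm over their backs; the gripper's body (76 mm by 85 mm) begins 54 mm behind the grasp point. The pads swing forward as they close: fully open they stand 13 mm farther back than shut.
Start: joints at [1.172, 0.264, 1.604, -0, 1.274, -0.037], TCP at [0.239, 0.631, 0.231] pointing down, gripper open.
Joint ranges: [-2.63, 2.63], [-0.94, 2.18], [0.31, 2.57], [-1.31, 4.45], [0, 2.66], [-2.55, 2.55]. Speed limits (rad/s): [2.57, 2.57, 3.14, 3.14, 3.14, 3.14].

INTERFACE

Orientations are given as a rotation vector (axis times angle).
In Python, from workcell import sensors, read_camera, job, bot gives the robot as it stands.
- The arm moves only by the tool arm_command, never from a script. Its argument "deltas" is a list of rows, each a list of 4 numbers: the shift along the tool's x, y, z in m, then the turn about the tool's y in rad. A call has 1 to 20 rows; each row shifts and turns the commanded pose from where the row before left it, along the tool's axes as they then stand; what a row does not reach is not made up. A row lasts 1/8 s, in which the tool goes at most 62.5 mm and 10.7 degrees, less where a joint would pass 70% of its speed; a pose out of reach is approached as far as the arm can. A call is refused whole if a number of a shift passes 0.0625 or a number of a turn 0.188, either way. A call with a gripper value outside its range is refused whole. "fingers" is the finger opening in m, from 0 to 0.0854, set as the call begins (left out, the last holds). The fingers move at their own pace and stop on an object; "newtons" is the grip in N (left out, the last holds). Time passes only in rows, so rows that do not move let the fingers close. It gives the time, the measured TCP pose, the force and the opening at its end, in the units of the state.
- sensors.read_state(): the state, without advancing time (a new reading comes with each control period).
- read_camera(name): name is "side" or "top" or "wrist"; returns a dict with "color" (420x560x3 uint8, red, green, blue), "vfov" (degrees; the focal length in pixels is half the picture's height over the tangent of half this angle, whatever the lens; pixels are square), "cx", "cy" (the principal point, pixels), "R" (3x3) and "t" (3): a world point X has camera coordinates R X + t; the wrist camera has in their place "T_tool_cam" (4x4, takes a point from camera to tool coordinates, whose origin is the TCP and whose axes are the tool frame's). Camera axes: x right, y down, z forward; pixel columns grow to the right and rows downward; lengths in m; the calibration is good to about 2 mm. A picture is of the moment at which its call begins: read the wrist's pose just before it. There is no depth.
- job.finish_job(): hands the job in, once; it reports no verdict.
The state is a dict: "time": time; "q": joint angles; "joint_vel": joint speeds; "joint_torque": joint torques, N m; "tool_pos": TCP position; "tcp_rot": TCP orientation; "wrist_force": force on the tool from outside, world axes, zero at the start; "torque": the same for the moment, N m; "width": opening from 0.0 (shut) to 1.0 (fully open).
Only numpy, scipy, OpenCV 4.12 (cv2) and the standard library are available. Lean on these libraries where they do the work, as an engineer would, in place of code of your own. Each camera call takes 0.05 s, during which the arm holds its last target.

TASK

Turn the carousel's knob forward, anticlockwise seen from above, click by click until the pocket with the green gem is at the brass pointer with the pawl dropped in behind its tooth, and leave it there with your hand off for a second. Then push the knob straight down until it meets its soft stop, which frees the pawl, turn it back two pockets, let it rise, and leave the red gem's pocket at the pointer with the pawl dropped in again. Press gently, never force the tray back against the pawl, and leave the ring box, jar and loupe alone.

Things in the scene. Friction and masses are not known exactly. Their poses are not given: they have to be found in the camera images.
- stand: fixed round black base plate, 236 mm across, 12 mm thick, origin at the centre of its underside on the work surface, z up; the tray turns about its z axis. The brass pointer stands on its +y side (post 122 mm out, 74 mm high, tip 83 mm from the axis). The sprung brass pawl is at its +x side: a 6 mm pin at the toothed rim, 97 mm out, on a 50 mm arm; not to be handled.
- knob (a point): point on the turning axis inside the white bar knob: a bar 64 mm long, 14 mm wide, 34 mm high on a black flange 80 mm across. 21 mm above the flange, 13 mm below the bar's top (flange top 66 mm, bar top 100 mm above the work surface while up). x runs along the bar, y across it. Grasp across the 14 mm, fingertips close to the flange: they can push down on it.
- green_pocket (a point): centre of the green gem's dish on the beige tray top (56 mm high, 177 mm across; twelve black dishes 30 mm across with white rims, 68 mm from the axis; the others hold gold pieces; all fixed)
- red_pocket (a point): centre of the red gem's dish, on the tray top, 68 mm from the axis; two pockets (60 degrees) anticlockwise from the green one
- pointer_spot (a point): the spot before the brass pointer, 68 mm from the axis, at the height of the tray top, where a pocket's centre belongs
- ring_box: bystander: loose dark red ring box, 56 x 56 x 35 mm, with a gold ring, origin under its centre
- jar: bystander: loose glass jar with steel cap, 48 mm across, 62 mm high, origin under its centre
- loupe: bystander: loose black loupe, 38 mm across, 36 mm high, origin under its centre
- tray (a joint): angle of tray and knob (rad), growing forward = anticlockwise from above. 0: green pocket at pointer, pawl just in; -1.047: red. A step (pocket, tooth) is 0.524. At each multiple of 0.524 the pawl drops behind a tooth (click); from there the tray turns forward, but back only to that click; up to 0.08 past it is well placed. Starts at -0.94 to -0.15. Turning takes 0.05 to 0.3 N m; it stays where left.
- wheel: knob, beige tray and toothed rim, one piece that turns and sinks against a spring, 2 N rising to about 10 N. The pawl comes free 4.4 to 13.4 mm down, different each time; a rubber stop about 1.3 mm further, where the force climbs some 12 N per mm, tells it: 12 to 16 N on the knob in all is right. Over 18 N on stop or pawl is too much. Origin on the axis, level with the stand's underside while up.

How it is judged:
On the way, in this order (a step that is already met when the one before it is completed fails the run):
1. the green pocket is at the pointer with the pawl clicked in behind its tooth (tray at that click or up to 0.085 rad past it), the knob up (within 2 mm) and the hand off it, for half a second (value of joint tray between -0.008 and 0.085 rad and height (world z) of knob above 0.085 m and contact force between the fingers and wheel below 0.3 N), for 0.5 s.
2. the knob is pushed down at least 3 mm and the tray has been turned back more than one pocket (value of joint tray between -1.8 and -0.6 rad and height (world z) of knob below 0.084 m), for 0.05 s.
At the end, for the whole second after the job is handed in: the red pocket is at the pointer (within 7 mm) with the pawl clicked in behind its tooth (tray at that click or up to 0.085 rad past it), the knob fully up (within 2 mm), the tray at rest and released (value of joint tray between -1.055 and -0.962 rad and height (world z) of knob above 0.085 m and horizontal distance between red_pocket and pointer_spot below 0.007 m and angular speed of wheel below 0.1 rad/s and contact force between the fingers and wheel below 0.3 N); the robot touches nothing.
It fails at once if the tray was pressed on its rubber stop, or forced against its pawl, with more than 18 N (contact force between wheel and stand above 18 N).
It fails at once if the ring box was moved more than 20 mm (distance of ring_box from where it was at the start of the episode above 0.02 m).
It fails at once if the jar was moved more than 20 mm (distance of jar from where it was at the start of the episode above 0.02 m).
It fails at once if the loupe was moved more than 20 mm (distance of loupe from where it was at the start of the episode above 0.02 m).
It also fails if it takes over 56 s, if anything falls off the work surface, if the arm or the gripper's body presses on something with over 40 N, if the wrist force passes 120 N, or if a joint passes its speed limit or range.

## Working session

There is one attempt and no reset: what is moved stays moved. The work goes in short steps, Python scripts to look and compute and a tool call to move; the robot and the scene stay as the last step left them, time stands still between calls to the robot, and variables do not carry over. Pictures are saved under pics/ and viewed, and the job is handed in when it is done.

Besides the shell and the picture viewer there is one more tool, called after "Emit:" as name([rows], argument=value, ...), one row to a line, values as JSON. arm_command: Moves the arm, as the interface text tells. Its arguments: {"type":"object","properties":{"deltas":{"type":"array"},"fingers":{"type":"number"},"newtons":{"type":"number"}},"required":["deltas"]}

```bash
ls; mkdir -p pics
python3 - <<'E'
from workcell import sensors, read_camera, job, bot
import cv2
print(bot.grasp_offset); print(sensors.read_state())
for n in ("side","top","wrist"):
    r=read_camera(n); cv2.imwrite(f"pics/{n}0.png",r["color"][:,:,::-1]); print(n,{k:v for k,v in r.items() if k!="color"})
E
```

```text
pics
0.0187
{'time': 0.0, 'q': array([ 1.17208544e+00,  2.64752189e-01,  1.60534730e+00,  1.43523635e-05,
        1.27366728e+00, -3.69191499e-02]), 'joint_vel': array([ 0.00010845,  0.00117957, -0.00037555,  0.00017939,  0.00080954,
       -0.00082787]), 'joint_torque': array([-7.67792644e-04, -5.15131080e+01, -3.67307603e+01, -4.05948285e-04,
        1.34934837e-02, -1.59443829e-05]), 'tool_pos': array([0.23865186, 0.63064907, 0.22997706]), 'tcp_rot': array([-1.36010168, -0.93732843,  0.94036889]), 'wrist_force': array([ 0.22245313,  0.3261227 , -0.15001035]), 'torque': array([ 0.00885206, -0.02257718,  0.02402333]), 'width': 0.9997211160536751}
side {'vfov': 52.22627585384533, 'cx': 278.197302006878, 'cy': 206.25435574927232, 'R': array([[-0.86568639, -0.50053474,  0.0072144 ],
       [-0.36907151,  0.6284486 , -0.68471788],
       [ 0.3381912 , -0.59541359, -0.72877251]]), 't': array([0.54151432, 0.26445258, 0.73480562])}
top {'vfov': 43.51367608663608, 'cx': 275.4511839400612, 'cy': 210.72445065494705, 'R': array([[ 0.0050507 , -0.99991543, -0.01198457],
       [-0.98953155, -0.00326897, -0.1442797 ],
       [ 0.14422832,  0.01258782, -0.98946437]]), 't': array([0.06697484, 0.61065971, 1.08304125])}
wrist {'vfov': 62.15825061784195, 'cx': 282.6611703269021, 'cy': 215.6561156049124, 'T_tool_cam': array([[ 9.99998559e-01, -1.07109187e-03, -1.31689635e-03,
        -1.94526568e-04],
       [ 9.93826259e-04, -2.59506830e-01,  9.65740761e-01,
        -1.42171043e-01],
       [-1.37614067e-03, -9.65740679e-01, -2.59505391e-01,
         6.41685547e-02],
       [ 0.00000000e+00,  0.00000000e+00,  0.00000000e+00,
         1.00000000e+00]])}
```

View pics/side0.png

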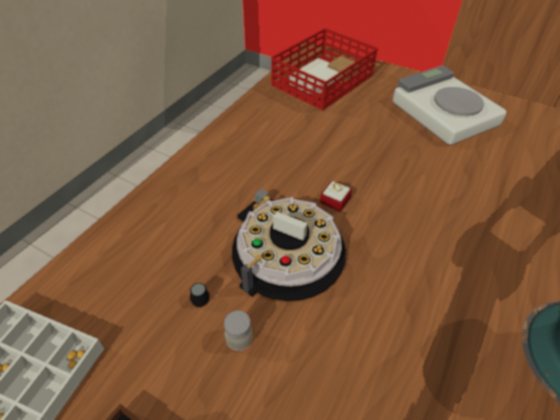

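View pics/top0.png

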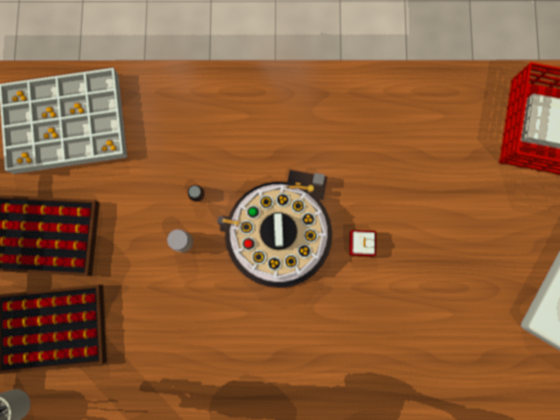

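View pics/wrist0.png

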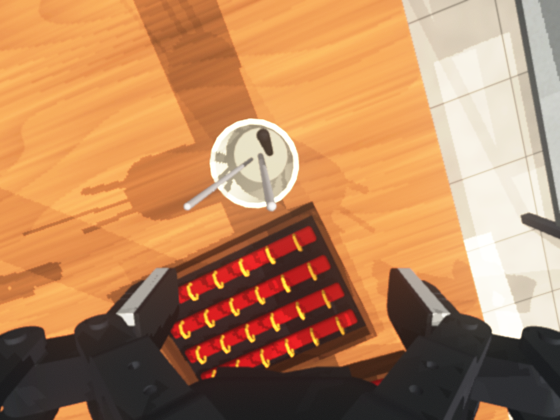

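The top view shows the carousel around (278,231). The pointer is at its left (222–240,223), green at (253,212), red at (248,244) and the bar nearly upright at (278,231). Jar (179,240), loupe (195,192) and ring box (363,243) stand clear of it. Next I measure.

```bash
cat > h.py <<'E'
import numpy as np, cv2
from scipy.spatial.transform import Rotation as Ro
from workcell import sensors, read_camera, job, bot
def cam(name, save=None):
    s=sensors.read_state(); r=read_camera(name)
    if save: cv2.imwrite("pics/"+save,r["color"][:,:,::-1])
    f=210/np.tan(np.radians(r["vfov"]/2))
    if name=="wrist":
        T=np.eye(4); T[:3,:3]=Ro.from_rotvec(s["tcp_rot"]).as_matrix(); T[:3,3]=s["tool_pos"]
        C=T@r["T_tool_cam"]; Rcw=C[:3,:3]; o=C[:3,3]
    else: Rcw=r["R"].T; o=-Rcw@r["t"]
    return dict(img=r["color"],f=f,cx=r["cx"],cy=r["cy"],Rcw=Rcw,o=o,s=s)
def ray(c,u,v):
    d=c["Rcw"]@np.array([(u-c["cx"])/c["f"],(v-c["cy"])/c["f"],1.]); return c["o"],d/np.linalg.norm(d)
def onz(c,u,v,z):
    o,d=ray(c,u,v); return o+d*(z-o[2])/d[2]
def proj(c,X):
    p=c["Rcw"].T@(np.asarray(X)-c["o"]); return c["cx"]+c["f"]*p[0]/p[2],c["cy"]+c["f"]*p[1]/p[2]
def tri(rays):
    A=np.zeros((3,3));b=np.zeros(3)
    for o,d in rays:
        P=np.eye(3)-np.outer(d,d);A+=P;b+=P@o
    X=np.linalg.solve(A,b); return X,[np.linalg.norm((np.eye(3)-np.outer(d,d))@(X-o)) for o,d in rays]
def blobs(c,col,amin=4,roi=None):
    h=cv2.cvtColor(c["img"],cv2.COLOR_RGB2HSV).astype(int); H,S,V=h[...,0],h[...,1],h[...,2]
    m={"green":(H>45)&(H<85)&(S>120)&(V>50),"red":((H<6)|(H>174))&(S>180)&(V>100),"white":(S<40)&(V>175)}[col].astype(np.uint8)
    if roi: z=np.zeros_like(m);x0,y0,x1,y1=roi;z[y0:y1,x0:x1]=1;m*=z
    n,l,st,ce=cv2.connectedComponentsWithStats(m)
    return [(ce[i],st[i]) for i in range(1,n) if st[i,4]>=amin],l
E
python3 - <<'E'
from h import *
ct=cam("top");cs=cam("side")
P={}
for c,n,roi in((ct,"top",(215,175,335,290)),(cs,"side",(225,185,350,300))):
    for col in("green","red","white"):
        for ce,st in blobs(c,col,8,roi)[0]: print(n,col,ce.round(1),st)
for n,c,roi in(("top",ct,(160,160,400,300)),("side",cs,(180,170,370,360))):
    x0,y0,x1,y1=roi; cv2.imwrite(f"pics/{n}1.png",cv2.resize(c["img"][y0:y1,x0:x1,::-1],None,fx=3,fy=3,interpolation=cv2.INTER_CUBIC))
E
```

```text
top green [252.5 211.3] [249 208   8   8  55]
top red [247.7 243.3] [244 240   8   8  52]
top white [270.7 235.9] [ 231  185   95   96 1094]
top white [278. 229.] [275 214   7  31 200]
top white [293.1 277.2] [290 276   7   3  10]
side green [256.7 242.2] [253 239   9   7  50]
side red [332.6 201.1] [320 192  30  17 137]
side red [285.  259.9] [281 257   9   7  49]
side white [335.7 192.4] [325 185  23  15 161]
side white [336.8 186.9] [336 185   3   4   9]
side white [289.  220.1] [274 213  31  16 187]
side white [244.5 249.9] [243 249   4   3   8]
side white [328.8 254.2] [327 253   5   3   8]
side white [285.9 271.9] [285 269   3   6   9]
```

View pics/top1.png

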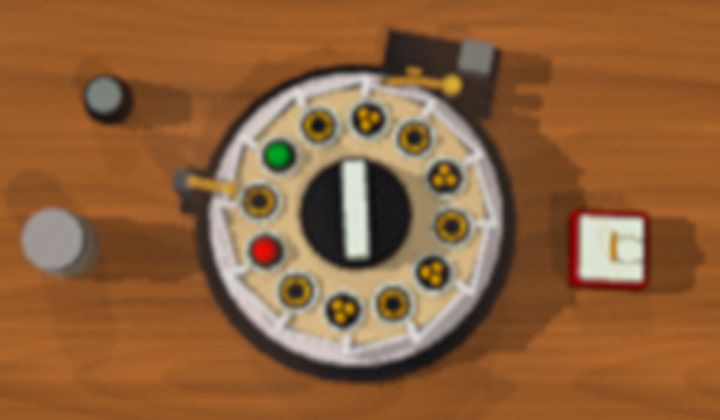

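View pics/side1.png

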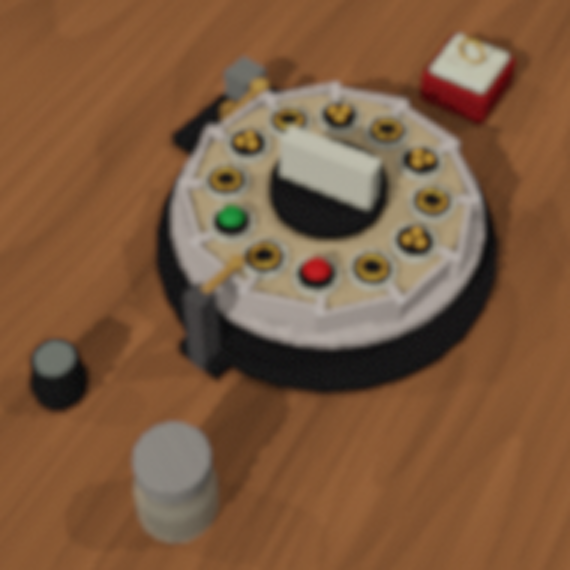

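The crops show the bar pointing nearly along world x, and the ring dish sitting just past the pointer between green and red. So the tray is at about −0.6 to −0.45 rad. I'll put numbers on that.

Run:
```python
from h import *
ct=cam("top");cs=cam("side")
g=tri([ray(ct,252.5,211.3),ray(cs,256.7,242.2)]);r=tri([ray(ct,247.7,243.3),ray(cs,285,259.9)])
print("green",g,"red",r)
# dishes in top crop
D=np.array([[319,126],[368,119],[414,137],[445,177],[452,226],[432,272],[393,304],[343,310],[297,291],[260,201],[278,155],[265,250]])/3+[160,160]
W=np.array([onz(ct,u,v,.057)[:2] for u,v in D])
A=np.c_[2*W,np.ones(12)];s=np.linalg.lstsq(A,(W**2).sum(1),rcond=None)[0];c=s[:2];print("centre",c,"R",np.sqrt(s[2]+c@c))
a=np.degrees(np.arctan2(*(W-c).T[::-1]));print(a.round(1)); 
# bar top, side + top
hull=cv2.minAreaRect(np.argwhere(blobs(ct,"white",8,(260,205,296,255))[1]>0)[:,::-1].astype(np.float32));print(hull)
print("bartop",onz(ct,*hull[0],.1))
# side bar top face corners from crop
q=np.array([[288,127],[380,160],[371,178],[281,143]])/3+[180,170]
print("bar tri",tri([ray(ct,*hull[0]),ray(cs,*q.mean(0))]))
# pointer: tip (235,188), post(183,182) in crop
for nm,p,z in(("tip",(236,188),.07),("post",(181,181),.074)):
    X=onz(ct,p[0]/3+160,p[1]/3+160,z)[:2]; print(nm,X,np.linalg.norm(X-c),np.degrees(np.arctan2(*(X-c)[::-1])))
print("tip tri",tri([ray(ct,236/3+160,188/3+160),ray(cs,243/3+180,260/3+170)]))
for nm,p,z in(("jar",(53,240),.062),("loupe",(104,96),.036),("box",(609,248),.035),("pawlpivot",(453,84),.06)):
    X=onz(ct,p[0]/3+160,p[1]/3+160,z);print(nm,X, np.linalg.norm(X[:2]-c))
```

```text
green (array([0.60575253, 0.11746946, 0.06693161]), [np.float64(1.931301329388696e-06), np.float64(1.9313013293982356e-06)]) red (array([0.53832344, 0.12667469, 0.06743172]), [np.float64(4.330357276134971e-06), np.float64(4.330357275959033e-06)])
centre [0.56501904 0.0627811 ] R 0.06807498791121136
[  22.7   -7.3  -37.1  -67.5  -97.2 -127.3 -157.3  172.9  143.3   82.7
   53.   112.3]
((283.0, 229.5), (49.0, 16.0), 90.0)
bartop [0.56391989 0.05333453 0.1       ]
bar tri (array([0.56675071, 0.05391357, 0.08897164]), [np.float64(0.001720906246331368), np.float64(0.0017209062463312019)])
tip [0.58121474 0.1459434 ] 0.08472465852115643 78.97969330918394
post [0.58548586 0.18392695] 0.12286255009058036 80.41079029383124
tip tri (array([0.58003982, 0.14542281, 0.07117161]), [np.float64(0.0011034643959522245), np.float64(0.0011034643959522883)])
jar [0.54511431 0.27412784 0.062     ] 0.21228198031220757
loupe [0.65222069 0.24558378 0.036     ] 0.20253627981982963
box [ 0.54337258 -0.11794079  0.035     ] 0.18201366374681563
pawlpivot [ 0.65720213 -0.00598276  0.06      ] 0.1150051847013672
```

Run:
```python
from h import *
ct=cam("top")
bl,l=blobs(ct,"white",8,(260,205,296,255))
for i,(ce,st) in enumerate(bl): print(ce,st)
m=(l==l[229,278]); p=np.argwhere(m)[:,::-1].astype(np.float32); r=cv2.minAreaRect(p);print(r)
X=[onz(ct,*q,.1) for q in ((p[p[:,1]<220].mean(0)),(p[p[:,1]>238].mean(0)))];d=X[0]-X[1];print("bar angle",np.degrees(np.arctan2(d[1],d[0])), onz(ct,*p.mean(0),.1))
R=Ro.from_rotvec(sensors.read_state()["tcp_rot"]).as_matrix();print(R.round(3))
print("to target in tool",R.T@(np.array([.565,.063,.2])-sensors.read_state()["tool_pos"]))
```

```text
[278.015 228.965] [275 214   7  31 200]
((278.0, 229.0), (30.0, 6.0), 90.0)
bar angle 2.5274683929388906 [0.56497217 0.06343932 0.1       ]
[[ 0.354 -0.    -0.935]
 [ 0.935 -0.     0.354]
 [-0.    -1.     0.   ]]
to target in tool [-0.4159804   0.03120659 -0.50611722]
```

Emit:
arm_command([
  [-0.0297,0.002,-0.036,0],
  [-0.0297,0.002,-0.036,0],
  [-0.0297,0.002,-0.036,0],
  [-0.0297,0.002,-0.036,0],
  [-0.0297,0.002,-0.036,0],
  [-0.0297,0.002,-0.036,0],
  [-0.0297,0.002,-0.036,0],
  [-0.0297,0.002,-0.036,0],
  [-0.0297,0.002,-0.036,0],
  [-0.0297,0.002,-0.036,0],
  [-0.0297,0.002,-0.036,0],
  [-0.0297,0.002,-0.036,0],
  [-0.0297,0.002,-0.036,0],
  [-0.0297,0.002,-0.036,0],
  [0,0,0,-0.1],
  [0,0,0,-0.1],
  [0,0,0,-0.1],
  [0,0,0,-0.1],
  [0,0,0,0],
  [0,0,0,0],
], fingers=0.045, newtons=40)

```text
time: 2.9
tool_pos: [0.5631, 0.064, 0.2034]
tcp_rot: [-1.192, -1.236, 1.236]
wrist_force: [0.4, 1.2, -0.7]
width: 0.528
```

Run:
```python
from h import *
c=cam("wrist","w1.png");print(c["s"]["time"],c["s"]["tool_pos"],Ro.from_rotvec(c["s"]["tcp_rot"]).as_matrix().round(3),c["s"]["q"],c["s"]["wrist_force"])
```

```text
2.9 [0.5631407  0.06402548 0.20335383] [[-0.037  0.    -0.999]
 [ 0.999 -0.    -0.037]
 [-0.    -1.    -0.   ]] [ 6.92707058e-02  7.97620589e-02  1.87065940e+00 -1.86773817e-05
  1.19100728e+00 -1.53808863e+00] [ 0.43163778  1.20106597 -0.70355103]
```

View pics/w1.png

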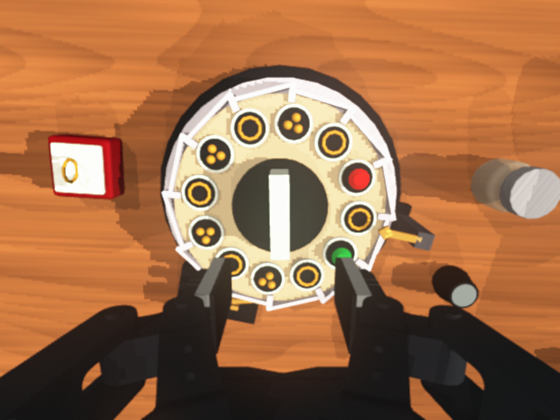

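The wrist view shows the bar at (279,215), red gem (358,179), green gem (341,254) by the right finger, the ring dish (359,218), and the pointer tip (384,232) to post (430,242). I'll measure from this view.

```bash
cat >> h.py <<'E'
def fitc(W):
    A=np.c_[2*W,np.ones(len(W))];s=np.linalg.lstsq(A,(W**2).sum(1),rcond=None)[0];return s[:2],np.sqrt(s[2]+s[:2]@s[:2])
def dishes(c,amin=250,amax=1800,roi=None):
    h=cv2.cvtColor(c["img"],cv2.COLOR_RGB2HSV).astype(int);H,S,V=h[...,0],h[...,1],h[...,2]
    beige=((H>14)&(H<28)&(S>40)&(S<140)&(V>150))
    m=((V<75)).astype(np.uint8)
    out=[]
    for cn in cv2.findContours(m,cv2.RETR_EXTERNAL,cv2.CHAIN_APPROX_NONE)[0]:
        a=cv2.contourArea(cn)
        if len(cn)<6 or not amin<a<amax: continue
        e=cv2.fitEllipse(cn); 
        if e[1][0]/e[1][1]>.8: out.append((e[0],e[1],a))
    return out
E
python3 - <<'E'
from h import *
c=cam("wrist")
ds=dishes(c)
for d in ds: print(np.round(d[0],1),np.round(d[1],1),d[2])
W=np.array([onz(c,*d[0],.056)[:2] for d in ds]); W=W[np.abs(np.linalg.norm(W-[.565,.063],axis=1)-.068)<.008]
ce,R=fitc(W);print("centre",ce,R);a=np.degrees(np.arctan2(*(W-ce).T[::-1]));print(a.round(2),(a%30).round(2))
bl,l=blobs(c,"white",100,(255,160,305,270))
for b in bl: print(b)
i=l[215,279];p=np.argwhere(l==i)[:,::-1].astype(np.float32);print(cv2.minAreaRect(p))
lo=p[p[:,1]>245].mean(0);hi=p[(p[:,1]>182)&(p[:,1]<195)].mean(0);d=onz(c,*hi,.1)-onz(c,*lo,.1);print("bar",np.degrees(np.arctan2(d[1],d[0])),lo,hi)
for nm,u,v,z in(("tip",384,232,.072),("post",430,242,.074)):
    X=onz(c,u,v,z)[:2];print(nm,X,np.linalg.norm(X-ce),np.degrees(np.arctan2(*(X-ce)[::-1])))
E
python3 - <<'E'
import cv2
im=cv2.imread("pics/w1.png")[150:290,220:450];cv2.imwrite("pics/w1c.png",cv2.resize(im,None,fx=3.4,fy=3.4,interpolation=cv2.INTER_CUBIC))
E
```

```text
[214.8 153.8] [27.6 29.3] 633.5
[249.4 127.7] [28.5 29.8] 665.5
centre [ 0.21713369 -0.21080738] 0.3772214103226268
[35.06 40.48] [ 5.06 10.48]
(array([279.28184438, 216.20288184]), array([ 269,  174,   21,   86, 1735], dtype=int32))
((279.0, 216.5), (85.0, 20.0), 90.0)
bar -177.64399631869193 [279.5343  252.45488] [279.  188.5]
tip [0.58310246 0.14715707] 0.5119293727676648 44.36652370363105
post [0.58972892 0.18531295] 0.5438184615928099 46.75288400469019
```

View pics/w1c.png

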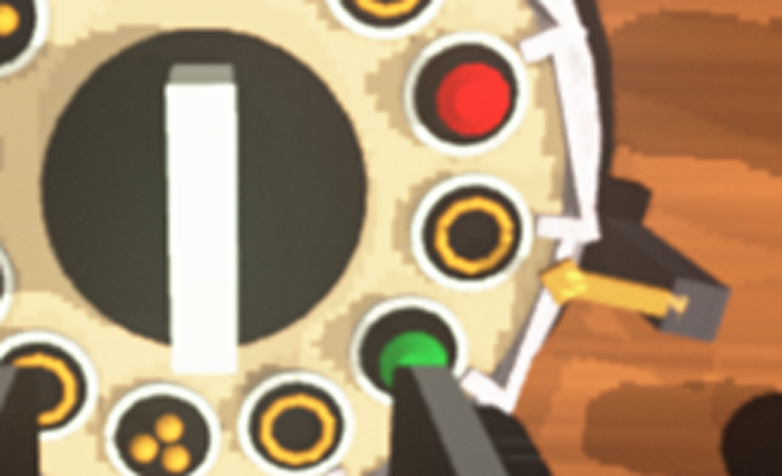

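Run:
```python
from h import *
c=cam("wrist")
k=np.array([[466,95],[471,232],[160,437],[295,428]])/3.4+[220,150]
D=np.r_[k,[[249.4,127.7],[293.5,122.5],[333.5,142],[199.5,193],[214.8,153.8],[206,233]]]
W=np.array([onz(c,u,v,.056)[:2] for u,v in D]);ce,R=fitc(W);print("centre",ce,R)
a=np.degrees(np.arctan2(*(W-ce).T[::-1]));print(a.round(1))
off=((a+15)%30-15);print(off.round(1),off.mean() if off.std()<5 else None)
# bar top face
q=[(np.array(x)/3.4+[220,150]) for x in((202.,84),(205,374))]
X=[onz(c,*x,.1) for x in q];print("bar ends",X,(X[0]+X[1])/2,np.linalg.norm(X[0]-X[1]),np.degrees(np.arctan2(*(X[1]-X[0])[1::-1])))
for nm,u,v,z in(("tip",548,276,.071),("post",697,307,.074)):
    X=onz(c,u/3.4+220,v/3.4+150,z)[:2];print(nm,X,np.linalg.norm(X-ce),np.degrees(np.arctan2(*(X-ce)[::-1])))
ct=cam("top");print(tri([ray(c,279,218),ray(ct,278,229)]), tri([ray(c,*((q[0]+q[1])/2)),ray(ct,278,229)]))
```

```text
centre [0.56768607 0.06073154] 0.06897444514577773
[ 112.2   82.7   -7.7   22.4 -157.2  172.9  142.6  -97.1 -127.3  -67.1]
[-7.8 -7.3 -7.7 -7.6 -7.2 -7.1 -7.4 -7.1 -7.3 -7.1] -7.362201700686207
bar ends [array([0.53480889, 0.05969883, 0.1       ]), array([0.59941649, 0.06252527, 0.1       ])] [0.56711269 0.06111205 0.1       ] 0.064669393307171 2.5049634637232763
tip [0.58279265 0.14505163] 0.08566262978762114 79.8427896424065
post [0.58840212 0.18098069] 0.12202054284400854 80.22525841308793
(array([0.56358409, 0.06193276, 0.11112599]), [np.float64(0.0014538220628055132), np.float64(0.0014538220628055032)]) (array([0.5639953 , 0.06223616, 0.10770984]), [np.float64(0.001175281388271171), np.float64(0.0011752813882711893)])
```

Emit:
arm_command([
  [-0.0023,0.02,-0.0033,-0.006],
  [0,0.03,0,0],
  [0,0.03,0,0],
  [0,0.025,0,0],
  [0,0.015,0,0],
  [0,0.008,0,0],
  [0,0.003,0,0],
  [0,0,0,0],
], fingers=0.04)

```text
time: 4.1
tool_pos: [0.5671, 0.0619, 0.0729]
tcp_rot: [-1.189, -1.243, 1.241]
wrist_force: [-0.6, 0.5, 0.3]
width: 0.465
```

Run:
```python
from h import *
c=cam("wrist","w2.png");c=cam("side");x0,y0,x1,y1=(180,130,370,320)
cv2.imwrite("pics/s2.png",cv2.resize(c["img"][y0:y1,x0:x1,::-1],None,fx=3,fy=3,interpolation=cv2.INTER_CUBIC))
```

```text
(no output)
```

View pics/w2.png

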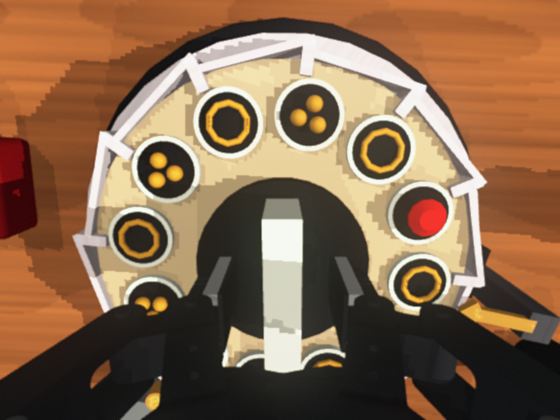

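View pics/s2.png

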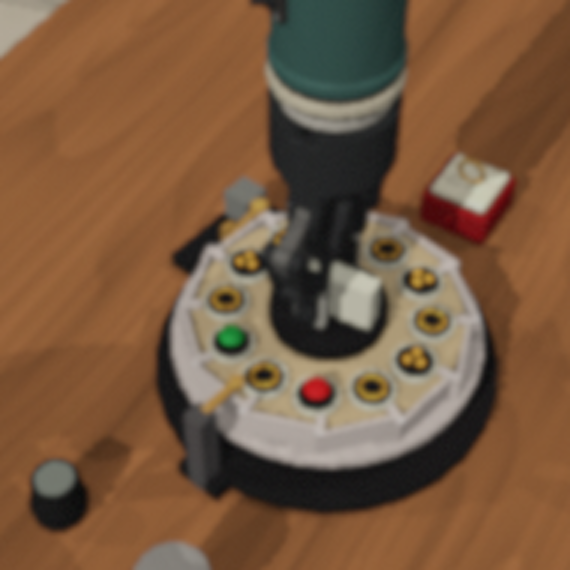

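The fingers straddle the bar evenly: bar at column 282, fingers at 218 and 348. I'm closing at this height.

Emit:
arm_command([
  [0,0,0,0],
  [0,0,0,0],
  [0,0,0,0],
  [0,0,0,0],
], fingers=0.0, newtons=40)

```text
time: 4.7
tool_pos: [0.567, 0.0617, 0.0728]
tcp_rot: [-1.189, -1.242, 1.241]
wrist_force: [0.8, -1.0, 3.1]
width: 0.155
```

Run:
```python
from h import *
s=sensors.read_state();print(s["time"],s["tool_pos"],s["wrist_force"],s["torque"],s["width"])
c=cam("wrist","w3.png")
D=np.array([[228,122],[310,115],[381,150],[422,213],[421,284],[166,170],[139,238]])
W=np.array([onz(c,u,v,.056)[:2] for u,v in D]);ce,R=fitc(W);print(ce,R)
```

```text
4.7 [0.56697464 0.06173241 0.07276286] [ 0.76322107 -0.99680324  3.14771239] [-0.16713907  0.02848647  0.05680537] 0.15526774579183722
[0.56866903 0.06083274] 0.06999561073144014
```

View pics/w3.png

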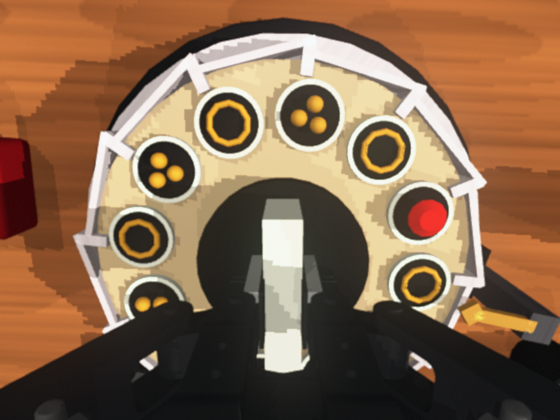

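The grip reads 13.2 mm on the bar, as it should for 14 mm. Now I turn it forward 0.515 rad.

Emit:
arm_command([
  [0,0,0,-0.05],
  [0,0,0,-0.05],
  [0,0,0,-0.05],
  [0,0,0,-0.05],
  [0,0,0,-0.05],
  [0,0,0,-0.05],
  [0,0,0,-0.05],
  [0,0,0,-0.05],
  [0,0,0,-0.05],
  [0,0,0,-0.04],
  [0,0,0,-0.025],
  [0,0,0,0],
  [0,0,0,0],
])

```text
time: 6.38
tool_pos: [0.5668, 0.0621, 0.0724]
tcp_rot: [-0.891, -1.608, 1.607]
wrist_force: [0.2, 1.4, 2.6]
width: 0.162
```

```bash
cat > chk.py <<'E'
from h import *
import sys
n=sys.argv[1]
s=sensors.read_state();R=Ro.from_rotvec(s["tcp_rot"]).as_matrix();print(s["time"],s["tool_pos"],s["wrist_force"],s["torque"],s["width"],"yawx",np.degrees(np.arctan2(R[1,0],R[0,0])))
ct=cam("top");cs=cam("side");cam("wrist",f"w{n}.png")
for c,nm,roi in((ct,"top",(215,175,335,290)),(cs,"side",(225,185,350,300))):
    for col in("green","red"):
        for ce,st in blobs(c,col,20,roi)[0]:
            if st[4]>80: continue
            X=onz(c,*ce,.067)[:2]-[.565,.0628]; print(nm,col,ce.round(1),st[4],np.linalg.norm(X).round(4),"ang",np.degrees(np.arctan2(X[1],X[0])).round(1))
for m,c,roi in(("t",ct,(190,160,360,300)),("s",cs,(180,170,370,330))):
    x0,y0,x1,y1=roi; cv2.imwrite(f"pics/{m}{n}.png",cv2.resize(c["img"][y0:y1,x0:x1,::-1],None,fx=3,fy=3,interpolation=cv2.INTER_CUBIC))
E
python3 chk.py 4
```

```text
6.375 [0.56675252 0.06212573 0.07241798] [0.21993079 1.41799018 2.60774007] [ 0.39037608 -0.06110558  0.09005754] 0.16181370322077435 yawx 122.01900624533071
top red [257.7 256.5] 56 0.0689 ang 141.6
side green [267.4 254. ] 56 0.0689 ang 82.8
side red [342.5 200.6] 34 0.1417 ang -113.1
side red [303.2 258.1] 49 0.0687 ang 141.5
```

View pics/t4.png

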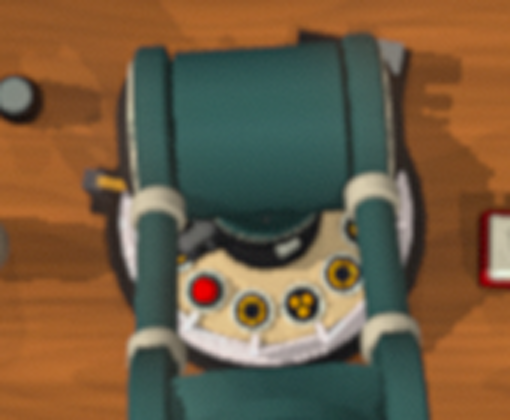

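View pics/w4.png

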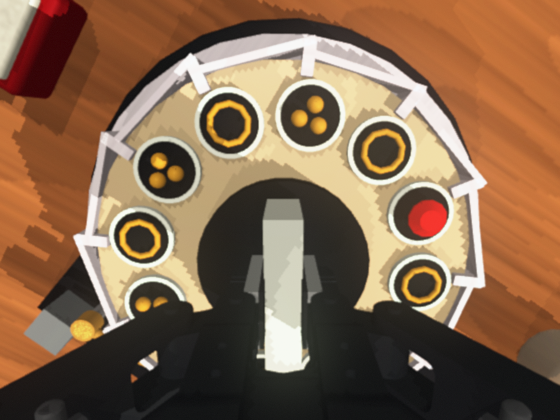

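Red is at 141.6° and green at 82.8°, with the pointer at about 80.1°. That puts the tray about +0.04 rad past the click, in the middle of the window. I'm releasing and backing up a little so I can look.

Emit:
arm_command([
  [0,0,0,0],
  [0,0,0,0],
  [0,0,0,0],
  [0,0,0,0],
  [0,-0.01,0,0],
  [0,-0.02,0,0],
  [0,-0.03,0,0],
  [0,-0.03,0,0],
  [0,-0.03,0,0],
  [0,-0.01,0,0],
  [0,0,0,0],
  [0,0,0,0],
  [0,0,0,0],
  [0,0,0,0],
], fingers=0.04)

```text
time: 8.28
tool_pos: [0.5659, 0.0618, 0.2012]
tcp_rot: [-0.889, -1.607, 1.608]
wrist_force: [-0.5, 0.2, 0.0]
width: 0.466
```

```bash
python3 chk.py 5
```

```text
8.275 [0.56594152 0.0618147  0.20118051] [-0.49087512  0.19657533  0.00679311] [ 0.04099088 -0.00428852 -0.03692635] 0.4655238417643006 yawx 122.03805988690414
top red [257.7 256.5] 56 0.0689 ang 141.6
side green [267.3 253.8] 54 0.0686 ang 82.5
side red [303.3 258. ] 48 0.0687 ang 141.6
```

View pics/w5.png

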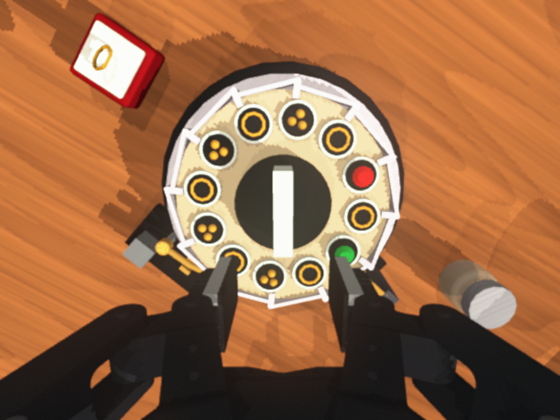

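View pics/s5.png

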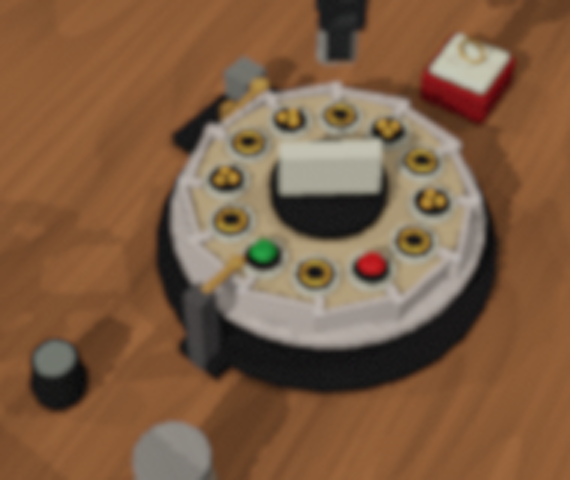

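Green sits at the pointer, knob free, and the hand has been off for more than a second. Now I regrasp, slightly lower than before.

Emit:
arm_command([
  [0,0.02,0,0],
  [0,0.03,0,0],
  [0,0.03,0,0],
  [0,0.025,0,0],
  [0,0.015,0,0],
  [0,0.008,0,0],
  [0,0.004,0,0],
  [0,0,0,0],
], fingers=0.04)

```text
time: 9.43
tool_pos: [0.567, 0.0619, 0.0708]
tcp_rot: [-0.891, -1.609, 1.608]
wrist_force: [0.3, -0.1, 0.1]
width: 0.468
```

Emit:
arm_command([
  [0,0,0,0],
  [0,0,0,0],
  [0,0,0,0],
  [0,0,0,0],
], fingers=0.0, newtons=60)

```text
time: 9.93
tool_pos: [0.567, 0.0621, 0.0709]
tcp_rot: [-0.892, -1.609, 1.607]
wrist_force: [-0.1, 1.9, 2.6]
width: 0.149
```

Emit:
arm_command([
  [0,0.001,0,0],
  [0,0.001,0,0],
  [0,0.001,0,0],
  [0,0,0,0],
])

```text
time: 10.42
tool_pos: [0.5669, 0.0621, 0.0674]
tcp_rot: [-0.891, -1.609, 1.607]
wrist_force: [-0.3, 3.1, 4.2]
width: 0.152
```

```bash
cat > f.py <<'E'
from h import *
s=sensors.read_state();R=Ro.from_rotvec(s["tcp_rot"]).as_matrix();print(s["time"],s["tool_pos"].round(5),s["wrist_force"].round(2),s["torque"].round(3),"w",round(s["width"],3),"yaw",np.degrees(np.arctan2(R[1,0],R[0,0])).round(2))
E
python3 f.py
```

```text
10.425 [0.56695 0.06206 0.06744] [-0.34  3.14  4.17] [ 0.514 -0.17   0.02 ] w 0.152 yaw 122.03
```

Emit:
arm_command([
  [0,0.001,0,0],
  [0,0,0,0],
])

```text
time: 10.68
tool_pos: [0.5669, 0.062, 0.0664]
tcp_rot: [-0.891, -1.609, 1.608]
wrist_force: [0.9, 3.2, 4.0]
width: 0.154
```

Emit:
arm_command([
  [0,0.001,0,0],
  [0,0,0,0],
])

```text
time: 10.92
tool_pos: [0.5669, 0.062, 0.0654]
tcp_rot: [-0.891, -1.609, 1.608]
wrist_force: [2.0, 4.1, 4.6]
width: 0.151
```

Emit:
arm_command([
  [0,0.0005,0,0],
  [0,0,0,0],
])

```text
time: 11.18
tool_pos: [0.5669, 0.062, 0.065]
tcp_rot: [-0.891, -1.609, 1.608]
wrist_force: [2.0, 4.3, 4.6]
width: 0.153
```

Emit:
arm_command([
  [0,0.0005,0,0],
  [0,0,0,0],
])

```text
time: 11.42
tool_pos: [0.5669, 0.062, 0.0644]
tcp_rot: [-0.891, -1.609, 1.608]
wrist_force: [2.6, 4.7, 4.6]
width: 0.154
```

Emit:
arm_command([
  [0,0.0005,0,0],
  [0,0,0,0],
])

```text
time: 11.68
tool_pos: [0.5668, 0.062, 0.0639]
tcp_rot: [-0.891, -1.609, 1.608]
wrist_force: [2.5, 5.1, 4.0]
width: 0.154
```

Emit:
arm_command([
  [0,0.0005,0,0],
  [0,0,0,0],
])

```text
time: 11.92
tool_pos: [0.5668, 0.062, 0.0635]
tcp_rot: [-0.891, -1.609, 1.608]
wrist_force: [1.5, 5.2, 4.3]
width: 0.152
```

Emit:
arm_command([
  [0,0.0005,0,0],
  [0,0,0,0],
])

```text
time: 12.18
tool_pos: [0.5668, 0.062, 0.063]
tcp_rot: [-0.891, -1.609, 1.608]
wrist_force: [3.0, 5.3, 4.0]
width: 0.152
```

```bash
python3 chk.py 6
```

```text
12.175 [0.56683717 0.06195126 0.062967  ] [2.98153521 5.28256388 4.02318708] [ 0.91492511 -0.51597234 -0.01377538] 0.15243120416075673 yawx 122.03391395834537
top red [258.  256.5] 56 0.0685 ang 142.0
side green [267.2 256.5] 54 0.0738 ang 85.5
side red [341.4 202.1] 47 0.137 ang -113.9
side red [303.2 260.5] 47 0.0738 ang 139.6
```

View pics/w6.png

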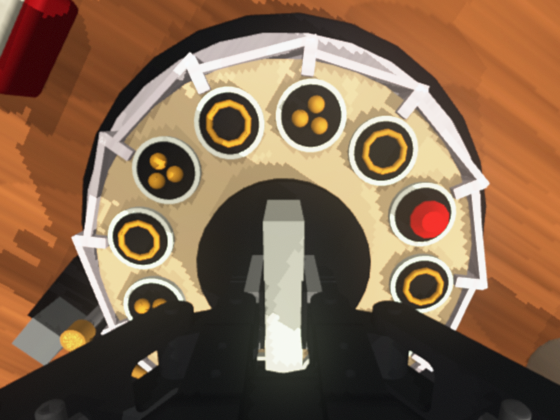

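View pics/s6.png

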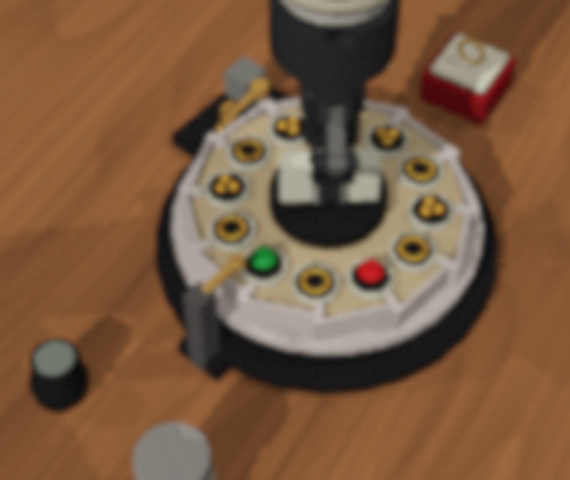

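The wheel has sunk with the hand. The knob looks unchanged in the wrist view and the gem is about 2.5 px lower in the side view. There is some side load, so I ease it slightly and go on.

Emit:
arm_command([
  [0.0003,0.0005,-0.0008,0],
  [0,0,0,0],
])

```text
time: 12.58
tool_pos: [0.5669, 0.0621, 0.0624]
tcp_rot: [-0.891, -1.607, 1.609]
wrist_force: [1.2, 1.7, 7.2]
width: 0.157
```

Emit:
arm_command([
  [0,0.0005,0,0],
  [0,0,0,0],
])

```text
time: 12.82
tool_pos: [0.5668, 0.0621, 0.062]
tcp_rot: [-0.89, -1.607, 1.609]
wrist_force: [0.8, 3.7, 6.7]
width: 0.153
```

Emit:
arm_command([
  [0,0.0005,-0.0003,0],
  [0,0,0,0],
])

```text
time: 13.08
tool_pos: [0.5669, 0.0622, 0.0615]
tcp_rot: [-0.89, -1.607, 1.609]
wrist_force: [0.9, 2.0, 7.3]
width: 0.15
```

Emit:
arm_command([
  [0,0.0005,-0.0003,0],
  [0,0,0,0],
])

```text
time: 13.32
tool_pos: [0.5669, 0.0622, 0.061]
tcp_rot: [-0.89, -1.607, 1.61]
wrist_force: [-0.3, 2.1, 6.9]
width: 0.152
```

Emit:
arm_command([
  [0,0.0005,-0.0002,0],
  [0,0,0,0],
])

```text
time: 13.58
tool_pos: [0.5669, 0.0623, 0.0605]
tcp_rot: [-0.889, -1.606, 1.61]
wrist_force: [-1.1, 2.1, 7.4]
width: 0.149
```

Emit:
arm_command([
  [0,0.0005,0,0],
  [0,0,0,0],
])

```text
time: 13.82
tool_pos: [0.5669, 0.0622, 0.06]
tcp_rot: [-0.889, -1.606, 1.61]
wrist_force: [-1.8, 2.3, 8.0]
width: 0.151
```

Emit:
arm_command([
  [0,0.0005,0,0],
  [0,0,0,0],
])

```text
time: 14.08
tool_pos: [0.5669, 0.0623, 0.0596]
tcp_rot: [-0.889, -1.606, 1.61]
wrist_force: [-1.9, 1.3, 8.9]
width: 0.154
```

Emit:
arm_command([
  [0,0.0004,0,0],
  [0,0,0,0],
])

```text
time: 14.32
tool_pos: [0.5669, 0.0623, 0.0592]
tcp_rot: [-0.889, -1.606, 1.61]
wrist_force: [-1.7, 2.5, 8.3]
width: 0.154
```

Emit:
arm_command([
  [0,0.0005,0,0],
  [0,0,0,0],
])

```text
time: 14.58
tool_pos: [0.5669, 0.0623, 0.0587]
tcp_rot: [-0.889, -1.606, 1.61]
wrist_force: [-1.9, 1.8, 9.3]
width: 0.154
```

Emit:
arm_command([
  [0,0.0004,0,0],
  [0,0,0,0],
])

```text
time: 14.82
tool_pos: [0.5669, 0.0623, 0.0584]
tcp_rot: [-0.889, -1.606, 1.61]
wrist_force: [-2.3, 1.7, 9.4]
width: 0.152
```

Emit:
arm_command([
  [0,0.0004,0,0],
  [0,0,0,0],
])

```text
time: 15.08
tool_pos: [0.567, 0.0623, 0.0582]
tcp_rot: [-0.889, -1.606, 1.61]
wrist_force: [-2.9, 1.8, 10.4]
width: 0.154
```

Emit:
arm_command([
  [0,0.0003,0,0],
  [0,0,0,0],
])

```text
time: 15.32
tool_pos: [0.567, 0.0623, 0.0581]
tcp_rot: [-0.889, -1.606, 1.61]
wrist_force: [-2.7, 2.1, 11.5]
width: 0.155
```

```bash
python3 f.py
```

```text
15.325 [0.56696 0.06229 0.05812] [-2.71  2.09 11.54] [0.314 0.225 0.035] w 0.155 yaw 122.06
```

Emit:
arm_command([
  [0,0.0004,0,0],
  [0,0,0,0],
])

```text
time: 15.58
tool_pos: [0.567, 0.0623, 0.0579]
tcp_rot: [-0.889, -1.606, 1.61]
wrist_force: [-3.6, 2.4, 13.3]
width: 0.152
```

```bash
python3 f.py
```

```text
15.575 [0.56699 0.06228 0.05792] [-3.55  2.38 13.35] [0.315 0.301 0.01 ] w 0.152 yaw 122.06
```

The stop is confirmed: about 9.5 N/mm, 13.3 N in all, roughly 13 mm down. I start turning back slowly and watch the load.

Emit:
arm_command([
  [0,0,0,0.02],
  [0,0,0,0.03],
  [0,0,0,0.03],
  [0,0,0,0],
])

```text
time: 16.08
tool_pos: [0.5671, 0.0622, 0.0579]
tcp_rot: [-0.942, -1.551, 1.554]
wrist_force: [-3.6, 1.2, 12.1]
width: 0.148
```

```bash
python3 chk.py 7
```

```text
16.075 [0.56709075 0.06220419 0.05791758] [-3.55537917  1.17593819 12.14719094] [ 0.24006602  0.26780354 -0.00317682] 0.14828654668789865 yawx 117.46488172311403
top red [256.2 255.2] 53 0.0689 ang 138.0
side green [265.5 256.7] 46 0.076 ang 83.7
side red [340.2 203.5] 69 0.1323 ang -114.6
side red [300.2 263.1] 49 0.0777 ang 134.3
```

The tray turned freely past the click: red went 142→138°, with little moment. I keep going.

Emit:
arm_command([
  [0,0,0,0.06],
  [0,0,0,0.08],
  [0,0,0,0.08],
  [0,0,0,0.08],
  [0,0,0,0.06],
  [0,0,0,0.04],
  [0,0,0,0],
])

```text
time: 17.1
tool_pos: [0.5672, 0.0618, 0.0579]
tcp_rot: [-1.171, -1.265, 1.269]
wrist_force: [-2.8, -0.3, 12.9]
width: 0.156
```

```bash
python3 f.py
```

```text
17.1 [0.56717 0.06175 0.05788] [-2.76 -0.34 12.93] [-0.111  0.289 -0.171] w 0.156 yaw 94.53
```

Emit:
arm_command([
  [0,0,0,0.06],
  [0,0,0,0.08],
  [0,0,0,0.08],
  [0,0,0,0.08],
  [0,0,0,0.08],
  [0,0,0,0.08],
  [0,0,0,0.06],
  [0,0,0,0.04],
  [0,0,0,0.007],
  [0,0,0,0],
])

```text
time: 18.35
tool_pos: [0.567, 0.0612, 0.0579]
tcp_rot: [-1.403, -0.841, 0.846]
wrist_force: [-3.4, -1.7, 13.2]
width: 0.153
```

```bash
python3 chk.py 8
```

```text
18.35 [0.56695988 0.06119467 0.05788609] [-3.38851967 -1.68307952 13.24836237] [-0.35474893  0.35191758 -0.02041941] 0.1526835031645249 yawx 62.096914302915984
side green [255.  232.6] 43 0.0669 ang 32.7
side red [340.4 203.7] 68 0.132 ang -114.8
side red [267.3 258. ] 46 0.0766 ang 87.1
```

View pics/s8.png

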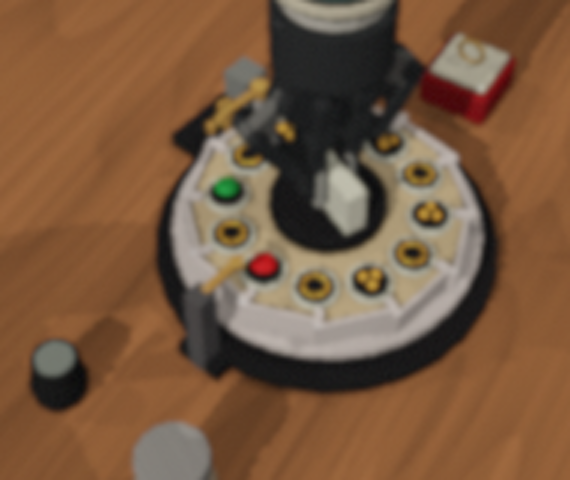

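View pics/w8.png

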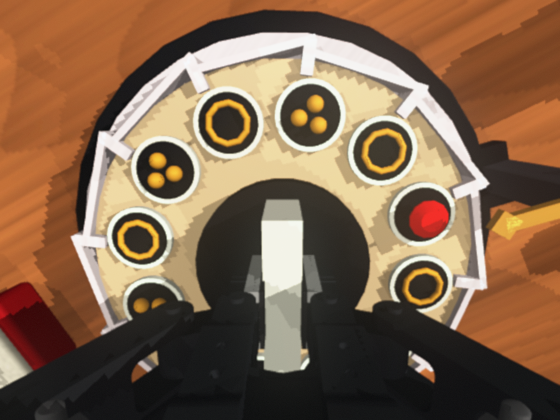

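Red is in front of the pointer and the knob has not slipped in the hand. I let it rise with the yaw held.

Emit:
arm_command([
  [0,-0.001,0,0],
  [0,-0.0015,0,0],
  [0,-0.002,0,0],
  [0,-0.002,0,0],
  [0,-0.002,0,0],
  [0,-0.002,0,0],
  [0,-0.0015,0,0],
  [0,-0.001,0,0],
  [0,0,0,0],
  [0,0,0,0],
])

```text
time: 19.75
tool_pos: [0.567, 0.0614, 0.0693]
tcp_rot: [-1.403, -0.841, 0.846]
wrist_force: [0.5, -5.5, 1.6]
width: 0.151
```

```bash
python3 chk.py 9
```

```text
19.75 [0.56697504 0.06137236 0.06931236] [ 0.50659637 -5.45959775  1.63848276] [-1.17790832 -0.1485085   0.07083476] 0.1510614121452259 yawx 62.09543219761907
side green [255.1 228.9] 48 0.0673 ang 24.7
side red [339.6 203.7] 74 0.1307 ang -114.4
side red [267.4 254.2] 47 0.0694 ang 83.1
```

Emit:
arm_command([
  [-0.0005,-0.0005,0.0002,0],
  [0,-0.0005,0,0],
  [0,0,0,0],
])

```text
time: 20.27
tool_pos: [0.5669, 0.0613, 0.0705]
tcp_rot: [-1.403, -0.842, 0.845]
wrist_force: [1.8, -5.7, 3.3]
width: 0.154
```

```bash
python3 f.py
```

```text
20.275 [0.56692 0.06134 0.07049] [ 1.82 -5.67  3.3 ] [-1.067 -0.298  0.133] w 0.154 yaw 62.09
```

Emit:
arm_command([
  [0,0,0,0],
  [0,0,0,0],
  [0,0,0,0],
  [0,0,0,0],
  [0,-0.01,0,0],
  [0,-0.02,0,0],
  [0,-0.03,0,0],
  [0,-0.03,0,0],
  [0,-0.03,0,0],
  [0,-0.01,0,0],
  [0,0,0,0],
  [0,0,0,0],
], fingers=0.04)

```text
time: 21.78
tool_pos: [0.5663, 0.0626, 0.1993]
tcp_rot: [-1.4, -0.841, 0.845]
wrist_force: [-0.3, 0.1, 0.2]
width: 0.466
```

```bash
python3 chk.py 10
```

```text
21.775 [0.56629363 0.06255733 0.19934508] [-0.33383918  0.13679374  0.19741817] [-0.02247774 -0.02846187  0.04307532] 0.4655122319445839 yawx 62.0509547643699
top red [247.3 226.3] 28 0.0658 ang 82.1
side green [255.  228.1] 47 0.0678 ang 23.0
side red [267.4 253.8] 45 0.0686 ang 82.6
```

View pics/w10.png

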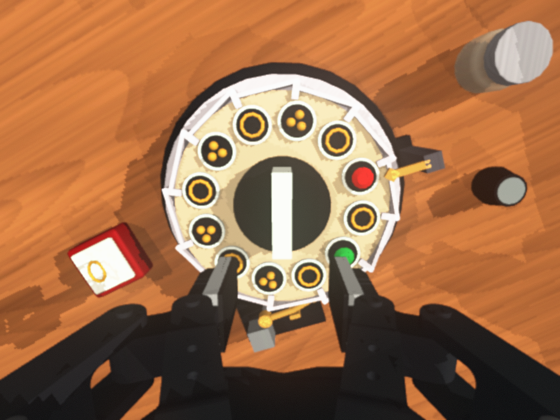

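View pics/s10.png

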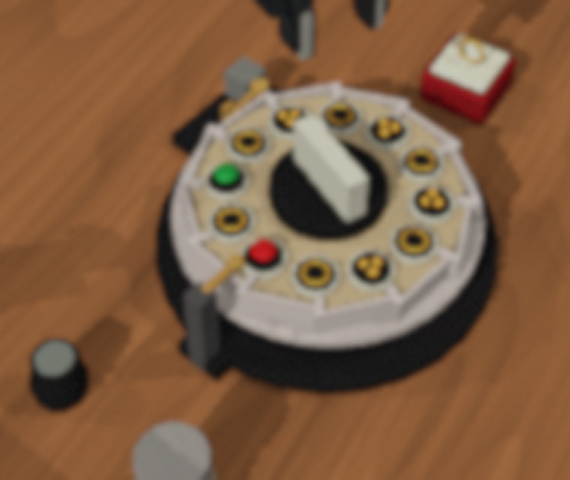

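Red now has the same side-view angle (82.6°) and radius that green had. One finer wrist check of red against the pointer.

Run:
```python
import cv2
im=cv2.imread("pics/w10.png")[90:290,180:450];cv2.imwrite("pics/w10c.png",cv2.resize(im,None,fx=2.9,fy=2.9,interpolation=cv2.INTER_CUBIC))
```

```text
(no output)
```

View pics/w10c.png

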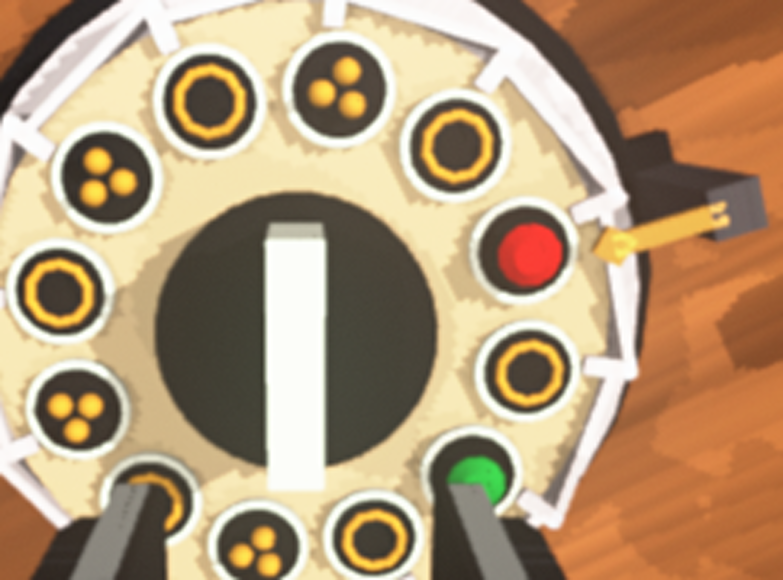

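Run:
```python
from h import *
c=cam("wrist"); k=2.9
D=np.array([[522,251],[456,145],[339,90],[209,101],[106,178],[60,292],[78,409],[526,371],[471,476],[373,540],[259,546]])/k+[180,90]
W=np.array([onz(c,u,v,.056)[:2] for u,v in D]);ce,R=fitc(W);a=np.degrees(np.arctan2(*(W-ce).T[::-1]));print(ce,R,a.round(1))
r=a[0]; base=np.mean((a-a[0]+15)%30-15)+a[0];print("red",r,"avg",base)
for nm,u,v,z in(("tip",597,248,.071),("post",735,210,.074)):
    X=onz(c,u/k+180,v/k+90,z)[:2]-ce;t=np.degrees(np.arctan2(X[1],X[0]));print(nm,np.linalg.norm(X),t,"tray past click deg",base-t)
```

```text
[0.56807922 0.06034893] 0.06882352314259767 [  82.2  112.1  142.1  172.1 -157.8 -127.9  -98.1   52.2   21.8   -8.2
  -37.6]
red 82.1863315611389 avg 82.08803137694545
tip 0.08529427262330408 80.21904783185047 tray past click deg 1.8689835450949772
post 0.12147426741454471 79.80412525212412 tray past click deg 2.2839061248213284
```

The fine check gives red 2.0° (0.036 rad) past its click, inside the window of about 0 to 0.085 rad. The knob is up, the hand is off and nothing else moved. I'm handing in.

```bash
python3 -c "
from h import *
print(job.finish_job()); print(sensors.read_state()['time'])"
```

```text
the job is handed in; nothing more can be done
None
the job is handed in; nothing more can be done
```

The job is handed in, but it reported no verdict, so the results below rest on my own camera and force checks.

**Forward to green:** I gripped the bar and turned it forward 0.515 rad, which put green about 0.04 rad past its click at the pointer. I then kept my hand off for over a second with the knob up.

**Back to red:** I pushed the knob down about 13 mm to the soft stop, where the wrist read about 13.3 N in all. I turned it back 60° with no resistance from the pawl, let it rise, and released.

**Last checks:** All of these were taken before handing in:
- **Red pocket:** it stands about 0.036 rad past its click by the wrist camera, and the side view agrees. That is about 2.5 mm from the pointer spot.
- **Knob and hand:** the knob looks fully up, and the hand was about 13 cm clear.
- **Pawl:** I did not look closely at the pawl itself. That it dropped in is inferred from the tray's angle and height.
- **Ring box, jar and loupe:** I never went near them, and they look unmoved in the last pictures. I did not measure them again.
- **Time:** it took about 22 s of the 56 s.

**Disagreements:**
- **Calibration:** the top and wrist cameras placed the axis about 3 mm apart, more than the stated 2 mm or so. I gripped at a point between the two.
- **Side load:** 5 to 6 N showed on the grip during pressing and again while rising. Partway down I eased the grip sideways and the upward force reading jumped, so the earlier readings were too low. Easing it again before release did not reduce the load.

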